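# Isolate and drain a copper manifold

### The job

Shut off the supply, then open the drain: with the fingers closed, push the long valve lever all the way round to its shut position (across its branch pipe), and only after that push the short lever all the way round to its open position (in line with its branch pipe). Push the levers gently with a fingertip, without gripping them or leaning on their stops, leave the small handwheel and everything lying about where it is, and move clear at the end.

Things in the scene. Friction and masses are not known exactly. Their poses are not given: they have to be found in the camera images.
- board: plywood board 340 x 560 x 12 mm fixed on the table, with a copper header pipe on its far side and three branches towards the robot (board -x): two lever valves 160 mm apart at left and middle (either order), the handwheel valve at right. Origin at table height under the line of the valve axes. Pipes and valve bodies stay below 62 mm above the table, but for the 18 mm stems under the levers and wheel
- long_hub (a point): point on the hinge axis of the long lever (the supply valve), at mid-thickness of the lever, 88 mm above the table. The valve's outlet is a copper pipe that bends down into the board
- long_tip (a point): free end of the long lever, on its centre line, 120 mm from long_hub. The lever is a level flat steel bar 18 mm wide and 8 mm thick (84 to 92 mm above the table), its outer part in black rubber, with a 24 mm round hub that tops out 106 mm above the table
- long_lever (a joint): value of the long lever's upright hinge, rad: 0 = valve open, lever pointing along its branch pipe, square to the header and towards the robot's side of the board; 1.571 = shut, lever across its branch, parallel to the header and pointing to the board's left (about +y). It grows clockwise seen from above, has fixed stops at 0 and 1.571, a friction of about 0.35 N m, no spring, and stays where it is left
- short_hub (a point): point on the hinge axis of the short lever (the drain valve), at mid-thickness of the lever, 88 mm above the table. The valve's outlet is a brass hose spout over a small grey drip tray
- short_tip (a point): free end of the short lever, on its centre line, 80 mm from short_hub; the same bar, 18 mm wide and 8 mm thick, 84 to 92 mm above the table, same hub
- short_lever (a joint): value of the short lever's upright hinge, rad: 0 = valve open, lever pointing along its branch pipe, square to the header and towards the robot's side of the board; 1.571 = shut, lever across its branch, parallel to the header and pointing to the board's left (about +y). It grows clockwise seen from above, has fixed stops at 0 and 1.571, a friction of about 0.24 N m, no spring, and stays where it is left
- wheel_center (a point): centre of the third valve's four-spoked steel handwheel, 65 mm across, 88 mm above the table; leave alone
- wheel (a joint): angle of that handwheel, rad, 0 at the start; it turns easily and must not be turned
- spool: aluminium reel of solder, 54 mm across, 25 mm high, on the board near its robot-side edge; origin at the centre of its underside; leave alone
- flux: small white round tub with a steel cap, 44 mm across, 36 mm high, on the board near its robot-side edge; origin at the centre of its underside; leave alone
- elbow: loose copper elbow fitting, arms 30 mm long and 26 mm thick, on the board near its robot-side edge; origin at the underside of its corner; leave alone
- wrench: steel wrench lying on the table to the left; origin under its middle; leave alone
- screwdriver: screwdriver lying on the table to the right; origin under its middle; leave alone
- cutter: dark steel pipe cutter, about 130 mm long, 20 mm high, lying on the table to the left; leave alone
- mug: white mug, 80 mm across, 90 mm high, standing far left; origin at the centre of its underside; leave alone

How it is judged (in metres and radians):
On the way:
1. the long lever is shut (within 0.12 rad) while the short lever is still shut (within 0.35 rad) (value of joint long_lever above 1.45 rad and value of joint short_lever above 1.22 rad), for 0.2 s.
At the end, for the whole second after the job is handed in: long lever within 0.12 rad of shut (1.571), short lever within 0.12 rad of open (0), both at rest; handwheel within 0.2 rad of its start; every loose thing within 30 mm of its start (value of joint long_lever above 1.45 rad and value of joint short_lever below 0.12 rad and value of joint wheel between -0.2 and 0.2 rad and velocity of joint long_lever between -0.05 and 0.05 rad/s and velocity of joint short_lever between -0.05 and 0.05 rad/s and distance of each of spool, flux, elbow, wrench, screwdriver, cutter, mug from where it was at the start of the episode below 0.03 m); the robot touches nothing.
It fails at once if the drain is opened (short lever below 1.2 rad) while the supply is not shut (long lever below 1.4 rad) (value of joint short_lever below 1.2 rad and value of joint long_lever below 1.4 rad).
It fails at once if a lever is gripped or forced (over 40 N between the fingers and a lever) (contact force between the fingers and long_lever above 40 N or contact force between the fingers and short_lever above 40 N).
It fails at once if the handwheel is turned more than 0.2 rad (value of joint wheel above 0.2 rad or value of joint wheel below -0.2 rad).
It fails at once if a bystander is lifted or moved more than 30 mm (distance of any of spool, flux, elbow, wrench, screwdriver, cutter, mug from where it was at the start of the episode above 0.03 m).
It also fails if it takes over 51 s, if anything falls off the work surface, if the arm or the gripper's body presses on something with over 40 N, if the wrist force passes 120 N, or if a joint passes its speed limit or range.

### The arm

A 6-joint arm with a two-finger parallel gripper is mounted at the origin on the work surface. World frame = base frame: x ahead of the robot, y to its left, z up, the work surface at z = 0. Lengths are in m, angles in degrees, forces in N, time in s.
With the tool pointing down it reaches from about 0.35 to 0.975 m from the base axis. Payload 17.4 kg.
Tool frame: the origin (TCP) lies between the finger pads; the fingertips stand 17 mm ahead of it and the grasp point (between the pads) lies 2 mm behind it; x points along the fingers, z is the direction in which the jaws open and shut, and the axes are right-handed (so a half turn about x gives the same grasp; the last joint's range is limited). The gripper opens to 85 mm and grips with 20 to 120 N. Pads are 22 mm wide; open, the fingers measure 114 mm over their backs; the gripper's body (76 mm by 85 mm) begins 54 mm behind the grasp point. The pads swing forward as they close: fully open they stand 13 mm farther back than shut.
Start: joints at [74.782, 6.646, 82.598, -0, 90.757, -2.166], TCP at [0.152, 0.658, 0.248] pointing down, gripper open.
Joint ranges: [-162.19, 162.19], [-47.58, 125.68], [4.15, 143.07], [-65.23, 245.23], [0.69, 171.88], [-170.13, 170.13]. Speed limits (degrees/s): [108.29, 108.29, 127.2, 180, 180, 180].

### API

Orientations are given as a 3x3 rotation matrix whose columns are the frame's x, y, z axes.
In Python, from rig import ctrl gives the robot as it stands.
- The arm moves only by the tool carry_out, never from a script. Its argument "series" is one flat list of numbers, 6 for each row, row after row: the shift along the tool's x, y, z in cm, then the turn, a rotation vector about the tool's x, y, z in degrees. A call has exactly 10 rows; each row shifts and turns the commanded pose from where the row before left it, along the tool's axes as they then stand; what a row does not reach is not made up. A row lasts 1/10 s, in which the tool goes at most 50 mm and 8.59 degrees, less where a joint would pass 70% of its speed; a pose out of reach is approached as far as the arm can. A call with a gripper value outside its range is refused whole. "grip" is the finger opening in cm, from 0 to 8.54, set as the call begins (left out, the last holds). The fingers move at their own pace and stop on an object; "newtons" is the grip in N (left out, the last holds). Time passes only in rows, so rows that do not move let the fingers close, or fill a call up. It gives the time, the measured TCP pose, the force and the opening at its end, in the units of the state.
- ctrl.state(): the state, without advancing time (a new reading comes with each control period).
- ctrl.read_camera(name): name is "scene" or "top" or "wrist"; returns a dict with "img" (420x560x3 uint8, red, green, blue), "camera_matrix" (3x3 intrinsics, pixels), "eye" and "rotation" of the camera in the world. Camera axes: x right, y down, z forward; pixel columns grow to the right and rows downward; lengths in m; the calibration is good to about 2 mm. A picture is of the moment at which its call begins. There is no depth.
- ctrl.close_job(): hands the job in, once; it reports no verdict.
The state is a dict: "time_s": time; "q": joint angles; "joint_velocities": joint speeds; "effort": joint torques, N m; "tool_pos": TCP position; "tool_rot": TCP orientation; "force": force on the tool from outside, world axes, zero at the start; "ft_torque": the same for the moment, N m; "gripper_width": opening from 0.0 (shut) to 1.0 (fully open).
Only numpy, scipy, OpenCV 4.12 (cv2) and the standard library are available. Lean on these libraries where they do the work, as an engineer would, in place of code of your own. Each camera call takes 0.05 s, during which the arm holds its last target. There are 200 camera calls.

## Working session

There is one attempt and no reset: what is moved stays moved. The work goes in short steps, Python scripts to look and compute and a tool call to move; the robot and the scene stay as the last step left them, time stands still between calls to the robot, and variables do not carry over. Pictures are saved under pics/ and viewed, about 8 in all and at most 12, crops included, and the job is handed in when it is done.

Besides the shell and the picture viewer there is one more tool, called after "Call:" by a JSON object that holds its "name" and its "arguments". carry_out: Moves the arm, as the interface text tells. Its arguments: {"type":"object","properties":{"series":{"type":"array","items":{"type":"number"}},"grip":{"type":"number"},"newtons":{"type":"number"}},"required":["series"]}

```bash
mkdir -p pics; cat > h.py <<'E'
import numpy as np, cv2
from rig import ctrl
def shot(n,f):
    c=ctrl.read_camera(n); cv2.imwrite(f,cv2.cvtColor(c["img"],cv2.COLOR_RGB2BGR)); return c
def ray(c,uv,z):
    K=np.array(c["camera_matrix"]);d=np.array(c["rotation"])@np.linalg.inv(K)@np.array([uv[0],uv[1],1.]);e=np.array(c["eye"])
    return e+d*(z-e[2])/d[2]
E
python3 - <<'E'
from h import *
import pickle
s=ctrl.state();print(s)
for n in("top","scene"):
    c=shot(n,f"pics/{n}0.png");pickle.dump(c,open(n+"0.pkl","wb"));print(n,c["eye"],np.array(c["rotation"]).round(3).tolist())
E
```

```text
{'time_s': 0.0, 'q': array([ 7.47823293e+01,  6.67392061e+00,  8.26350319e+01, -1.47986968e-04,
        9.07562088e+01, -2.16683490e+00]), 'joint_velocities': array([-0.01040066, -0.05975847, -0.00754586,  0.05931375,  0.17377681,
       -0.06386119]), 'effort': array([ 8.35802894e-05, -7.31994152e+01, -6.32484555e+01, -7.51543075e-05,
        6.38509417e-03, -7.02259558e-05]), 'tool_pos': array([0.15240337, 0.65739968, 0.2475723 ]), 'tool_rot': array([[-2.96028710e-04, -9.74170079e-01,  2.25815342e-01],
       [-1.09807915e-03,  2.25815532e-01,  9.74169461e-01],
       [-9.99999353e-01,  4.04190094e-05, -1.13656374e-03]]), 'force': array([-0.13907981,  0.10361406,  0.36096663]), 'ft_torque': array([ 0.01246248, -0.01859705,  0.0464069 ]), 'gripper_width': 0.9975357341821726}
top [0.35331369 0.00220249 1.36949421] [[-0.002, -0.992, 0.13], [-1.0, 0.001, -0.012], [0.012, -0.13, -0.992]]
scene [1.26510338 0.85158637 1.03447112] [[-0.758, 0.412, -0.505], [0.652, 0.484, -0.584], [0.004, -0.772, -0.635]]
```

View pics/top0.png

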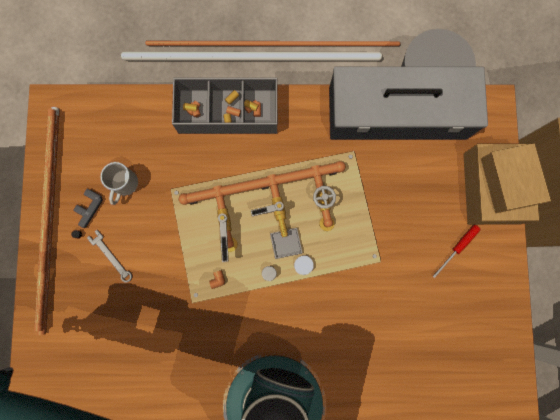

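View pics/scene0.png

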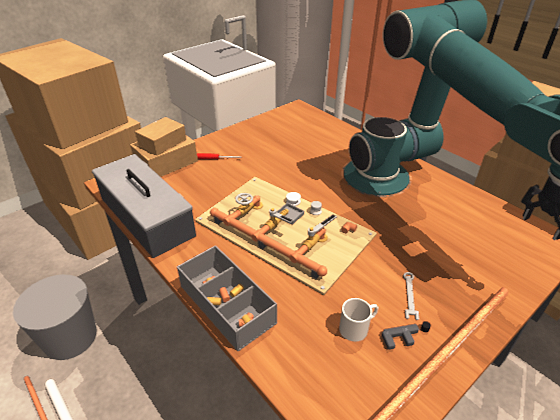

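```bash
python3 - <<'E'
import cv2
i=cv2.imread("pics/top0.png")[145:305,165:385]
cv2.imwrite("pics/crop0.png",cv2.resize(i,None,fx=3.6,fy=3.6,interpolation=cv2.INTER_CUBIC))
E
```

```text
(no output)
```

View pics/crop0.png

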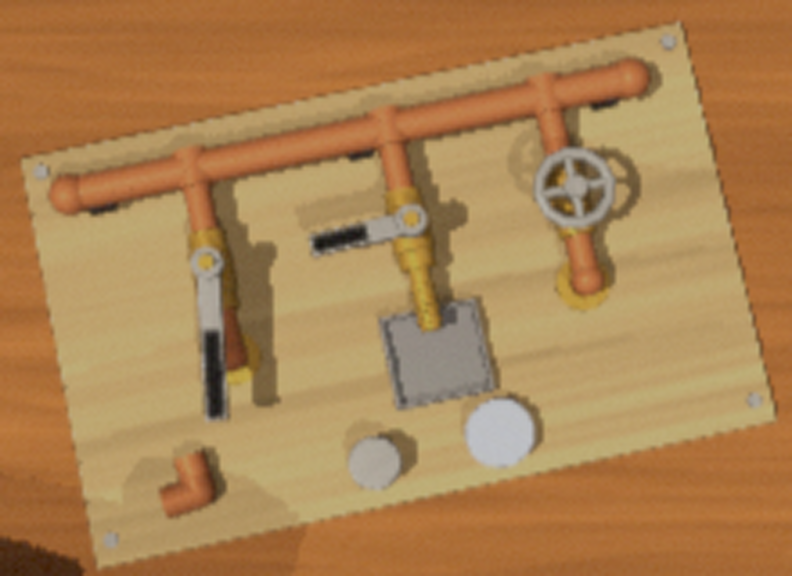

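The crop shows the long hub at (206,262) with its tip at (217,418), the short hub at (411,218) with its tip at (311,244), and the wheel at (575,188). I'll cast these to their known heights.

```bash
python3 - <<'E'
from h import *
import pickle
c=pickle.load(open("top0.pkl","rb"))
P={}
for n,u,v,z in(("lh",206,262,.106),("lt",216,418,.092),("sh",411,218,.106),("st",312,244,.092),("wh",575,188,.092),("elbow",195,480,.03),("spool",375,462,.037),("flux",500,432,.048)):
    P[n]=ray(c,(165+(u+.5)/3.6-.5,145+(v+.5)/3.6-.5),z); print(n,P[n].round(4))
for a,b in(("lh","lt"),("sh","st"),("lh","sh"),("sh","wh")):
    d=(P[b]-P[a])[:2];print(a,b,np.linalg.norm(d).round(4),np.degrees(np.arctan2(d[1],d[0])).round(1))
E
```

```text
lh [0.5165 0.1422 0.106 ]
lt [0.3988 0.1345 0.092 ]
sh [ 0.5503 -0.0138  0.106 ]
st [0.5323 0.0623 0.092 ]
wh [ 0.576  -0.1412  0.092 ]
elbow [0.3521 0.1569 0.03  ]
spool [0.3659 0.0142 0.037 ]
flux [ 0.389  -0.0842  0.048 ]
lh lt 0.1179 -176.3
sh st 0.0783 103.3
lh sh 0.1596 -77.8
sh wh 0.13 -78.6
```

Call:
{"name": "carry_out", "arguments": {"series": [0,-1.97,-2.47,0,0,0,0,-1.97,-2.47,0,0,0,0,-1.97,-2.47,0,0,0,0,-1.97,-2.47,0,0,0,0,-1.97,-2.47,0,0,0,0,-1.97,-2.47,0,0,0,0,-1.97,-2.47,0,0,0,0,-1.97,-2.47,0,0,0,0,-1.97,-2.47,0,0,0,0,-1.97,-2.47,0,0,0], "grip": 0, "newtons": 20}}

```text
time_s: 1.1
tool_pos: [0.2888, 0.3712, 0.2481]
tool_rot: [[-0.0, -0.974, 0.226], [-0.0, 0.226, 0.974], [-1.0, 0.0, -0.0]]
force: [1.0, 1.2, -0.2]
gripper_width: 0.006
```

Call:
{"name": "carry_out", "arguments": {"series": [0,-1.97,-2.47,0,0,0,0,-1.97,-2.47,0,0,0,0,-1.97,-2.47,0,0,0,0,-1.97,-2.47,0,0,0,0,-1.97,-2.47,0,0,0,0,-1.97,-2.47,0,0,0,0,-1.97,-2.47,0,0,0,0,-1.97,-2.47,0,0,0,0,-1.97,-2.47,0,0,0,0,-1.97,-2.47,0,0,0]}}

```text
time_s: 2.1
tool_pos: [0.4249, 0.086, 0.2482]
tool_rot: [[-0.0, -0.974, 0.226], [0.0, 0.226, 0.974], [-1.0, 0.0, 0.0]]
force: [0.3, 1.6, 0.5]
gripper_width: 0.0
```

Call:
{"name": "carry_out", "arguments": {"series": [1,0,0,-4.2,0,0,1,0,0,-4.2,0,0,1,0,0,-4.2,0,0,1,0,0,-4.1,0,0,1,0,0,0,0,0,1,0,0,0,0,0,1,0,0,0,0,0,0,0,0,0,0,0,0,0,0,0,0,0,0,0,0,0,0,0]}}

```text
time_s: 3.1
tool_pos: [0.4249, 0.0874, 0.1788]
tool_rot: [[0.001, -0.998, -0.063], [0.0, -0.063, 0.998], [-1.0, -0.001, 0.0]]
force: [0.0, 0.0, 0.8]
gripper_width: -0.002
```

```bash
python3 - <<'E'
from h import *
import pickle
s=ctrl.state();print(s["time_s"],s["q"].round(1),s["tool_pos"].round(4),s["tool_rot"].round(3),s["force"].round(1),s["gripper_width"])
c=shot("wrist","pics/w1.png");pickle.dump(c,open("w1.pkl","wb"));print(c["eye"],c["rotation"].round(3).tolist())
E
```

```text
3.1 [  8.3 -23.5 115.9  -0.   87.5 -85.4] [0.4249 0.0874 0.1788] [[ 0.001 -0.998 -0.063]
 [ 0.    -0.063  0.998]
 [-1.    -0.001  0.   ]] [0.  0.  0.8] -0.002466142583556275
[0.34971986 0.08181955 0.30385163] [[-0.062, 0.954, 0.295], [0.998, 0.06, 0.019], [0.0, 0.295, -0.955]]
```

View pics/w1.png

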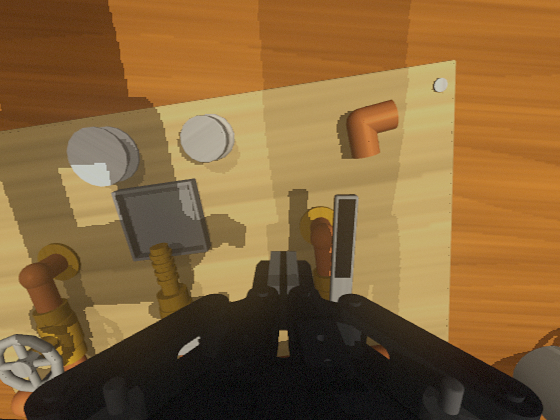

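The wrist view shows the long lever's tip at about (346,196), with edges at x = 335 and 357. The closed fingertips are at (269..298, 252..290), clear to its right side.

```bash
python3 - <<'E'
from h import *
import pickle
c=pickle.load(open("w1.pkl","rb"))
for u in((335,196),(357,196),(346,196),(343,290)):print(u,ray(c,u,.092).round(4))
for u in((271,254),(298,254)):print("tip",ray(c,u,.1788-.017).round(4))
E
```

```text
(335, 196) [0.4006 0.1243 0.092 ]
(357, 196) [0.3995 0.1408 0.092 ]
(346, 196) [0.4    0.1326 0.092 ]
(343, 290) [0.4804 0.1403 0.092 ]
tip [0.4178 0.0797 0.1618]
tip [0.4169 0.0942 0.1618]
```

Call:
{"name": "carry_out", "arguments": {"series": [0.87,0,0,0,0,0,0.87,0,0,0,0,0,0.87,0,0,0,0,0,0.87,0,0,0,0,0,0.87,0,0,0,0,0,0.87,0,0,0,0,0,0.87,0,0,0,0,0,0.87,0,0,0,0,0,0.87,0,0,0,0,0,0.87,0,0,0,0,0]}}

```text
time_s: 4.15
tool_pos: [0.4247, 0.0874, 0.0906]
tool_rot: [[0.0, -0.998, -0.064], [0.0, -0.064, 0.998], [-1.0, -0.0, 0.0]]
force: [0.4, 0.4, -0.8]
gripper_width: -0.001
```

Call:
{"name": "carry_out", "arguments": {"series": [0,0,0.4,0,0,0,0,0,0.4,0,0,0,0,0,0.4,0,0,0,0,0,0.4,0,0,0,0,0,0.3,0,0,0,0,0,0.3,0,0,0,0,0,0.3,0,0,0,0,0,0.2,0,0,0,0,0,0.2,0,0,0,0,0,0.2,0,0,0]}}

```text
time_s: 5.15
tool_pos: [0.4226, 0.1182, 0.0913]
tool_rot: [[-0.0, -0.998, -0.064], [-0.0, -0.064, 0.998], [-1.0, 0.0, -0.0]]
force: [-2.8, -5.4, 1.8]
gripper_width: 0.002
```

Call:
{"name": "carry_out", "arguments": {"series": [0,0.05,0.33,2,0,0,0,0.05,0.33,2,0,0,0,0.09,0.67,4,0,0,0,0.09,0.67,4,0,0,0,0.09,0.67,4,0,0,0,0.09,0.67,4,0,0,0,0.09,0.67,4,0,0,0,0.09,0.67,4,0,0,0,0.09,0.67,4,0,0,0,0.09,0.67,4,0,0]}}

```text
time_s: 6.15
tool_pos: [0.4272, 0.1782, 0.091]
tool_rot: [[-0.001, -0.843, 0.538], [-0.0, 0.538, 0.843], [-1.0, 0.001, -0.001]]
force: [-5.5, -3.2, -0.0]
gripper_width: 0.002
```

```bash
python3 - <<'E'
from h import *
s=ctrl.state();print(s["time_s"],s["q"].round(1),s["tool_pos"].round(4),s["tool_rot"].round(3),s["force"].round(1))
c=shot("top","pics/t2.png")
i=cv2.imread("pics/t2.png")[145:305,165:385]
cv2.imwrite("pics/t2c.png",cv2.resize(i,None,fx=3.6,fy=3.6,interpolation=cv2.INTER_CUBIC))
E
```

```text
6.15 [ 19.5 -15.7 118.5   0.   77.3 -38. ] [0.4272 0.1782 0.091 ] [[-0.001 -0.843  0.538]
 [-0.     0.538  0.843]
 [-1.     0.001 -0.001]] [-5.5 -3.2 -0. ]
```

View pics/t2c.png

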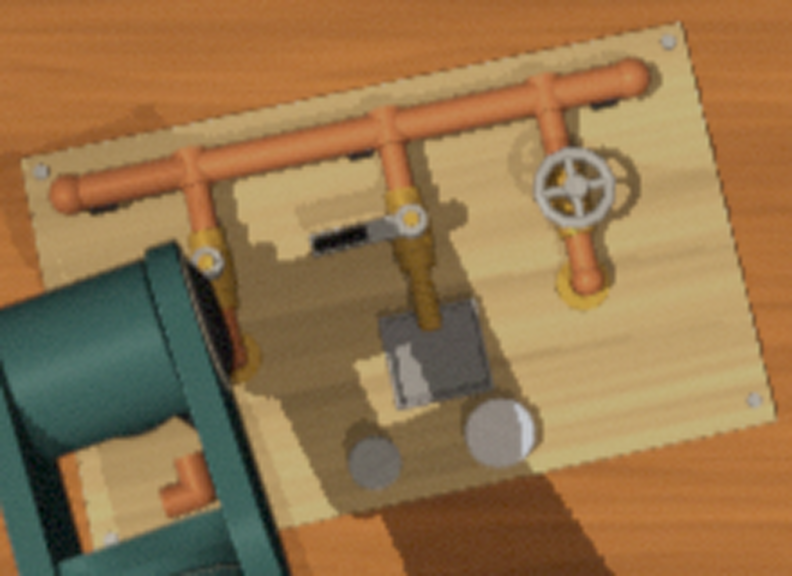

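The top view shows the arm covering the long lever, with the short lever, wheel and loose things unmoved. The steady 6 N push matches hinge friction, so I'll continue.

Call:
{"name": "carry_out", "arguments": {"series": [0,0.09,0.67,4,0,0,0,0.09,0.67,4,0,0,0,0.09,0.67,4,0,0,0,0.09,0.67,4,0,0,0,0.09,0.67,4,0,0,0,0.09,0.67,4,0,0,0,0.09,0.67,4,0,0,0,0.09,0.67,4,0,0,0,0.05,0.33,2,0,0,0,0.05,0.33,2,0,0]}}

```text
time_s: 7.2
tool_pos: [0.4662, 0.2236, 0.091]
tool_rot: [[-0.001, -0.369, 0.929], [0.001, 0.929, 0.369], [-1.0, 0.001, -0.001]]
force: [-6.0, 1.8, 0.6]
gripper_width: 0.0
```

Call:
{"name": "carry_out", "arguments": {"series": [0,0.03,0.17,1,0,0,0,0.03,0.17,1,0,0,0,0.03,0.17,1,0,0,0,0.03,0.17,1,0,0,0,0,0,0,0,0,0,0,0,0,0,0,0,0,0,0,0,0,0,0,0,0,0,0,0,0,0,0,0,0,0,0,0,0,0,0]}}

```text
time_s: 8.2
tool_pos: [0.4725, 0.2266, 0.0912]
tool_rot: [[-0.0, -0.303, 0.953], [0.0, 0.953, 0.303], [-1.0, 0.0, -0.0]]
force: [-4.7, 1.3, -0.9]
gripper_width: 0.002
```

Call:
{"name": "carry_out", "arguments": {"series": [0,0.03,0.17,1,0,0,0,0.03,0.17,1,0,0,0,0.03,0.17,1,0,0,0,0.02,0.08,0.5,0,0,0,0,0,0,0,0,0,0,0,0,0,0,0,0,0,0,0,0,0,0,0,0,0,0,0,0,0,0,0,0,0,0,0,0,0,0]}}

```text
time_s: 9.2
tool_pos: [0.478, 0.2293, 0.0913]
tool_rot: [[0.0, -0.244, 0.97], [-0.0, 0.97, 0.244], [-1.0, -0.0, 0.0]]
force: [-3.5, 0.9, -1.3]
gripper_width: -0.001
```

Call:
{"name": "carry_out", "arguments": {"series": [0,0,-0.5,0,0,0,0,0,-1,0,0,0,0,0,-1.5,0,0,0,-2,0,0,0,0,0,-2,0,0,0,0,0,-2,0,0,0,0,0,-2,0,0,0,0,0,-2,0,0,0,0,0,0,0,0,0,0,0,0,0,0,0,0,0]}}

```text
time_s: 10.2
tool_pos: [0.4486, 0.2219, 0.1913]
tool_rot: [[0.001, -0.244, 0.97], [0.0, 0.97, 0.244], [-1.0, 0.0, 0.001]]
force: [-0.2, 0.2, -0.9]
gripper_width: 0.0
```

Call:
{"name": "carry_out", "arguments": {"series": [0,-1.92,0.85,0,0,0,0,-1.92,0.85,0,0,0,0,-1.92,0.85,0,0,0,0,-1.92,0.85,0,0,0,0,-1.92,0.85,0,0,0,0,-1.92,0.85,0,0,0,0,-1.92,0.85,0,0,0,0,-1.92,0.85,0,0,0,0,-1.92,0.85,0,0,0,0,-1.92,0.85,1.9,0,0]}}

```text
time_s: 11.2
tool_pos: [0.5781, 0.0559, 0.1898]
tool_rot: [[-0.002, -0.212, 0.977], [-0.0, 0.977, 0.212], [-1.0, 0.0, -0.002]]
force: [0.3, -0.5, 0.1]
gripper_width: -0.0
```

```bash
python3 - <<'E'
from h import *
import pickle
s=ctrl.state();print(s["time_s"],s["q"].round(1),s["tool_pos"].round(4),s["tool_rot"].round(3),s["force"].round(1))
for n in("scene","wrist"):
    c=shot(n,f"pics/{n}3.png");pickle.dump(c,open(n+"3.pkl","wb"))
a=cv2.imread("pics/wrist3.png");b=cv2.imread("pics/scene3.png")[160:310,180:400]
b=cv2.resize(b,(400,273),interpolation=cv2.INTER_CUBIC);a=cv2.resize(a,(400,300))
cv2.imwrite("pics/m3.png",cv2.vconcat([a,b]))
E
```

```text
11.2 [ 3.  -3.8 98.7 -0.  85.2 -9.2] [0.5781 0.0559 0.1898] [[-0.002 -0.212  0.977]
 [-0.     0.977  0.212]
 [-1.     0.    -0.002]] [ 0.3 -0.5  0.1]
```

View pics/m3.png

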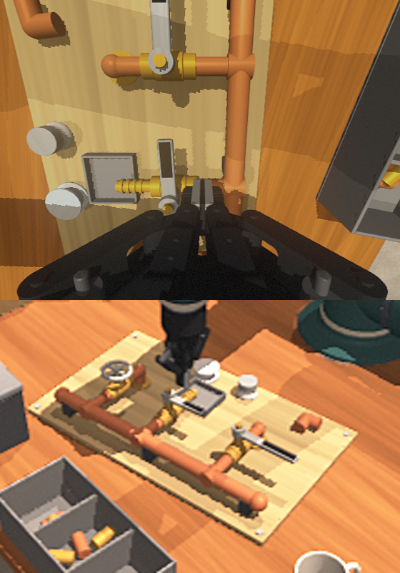

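The wrist view shows the long lever across its branch, with its hub at (161,63) and its bar leaving the picture at (160,0). The short lever is still shut, its tip at (166,141), and the fingers are to the right of it. Next I'll measure both angles from bar edges.

```bash
python3 - <<'E'
from h import *
import pickle
c=pickle.load(open("wrist3.pkl","rb"))
i=c["img"].astype(int)
for y in (5,20,40,55): print(y,[(x,i[y,x].tolist()) for x in range(206,246,3)])
for y in (200,225,250): print(y,[(x,i[y,x].tolist()) for x in range(214,256,3)])
lh=ray(c,(225.5,86),.106);print("lh",lh)
print("sh tip",ray(c,(233,195),.092))
E
```

```text
5 [(206, [205, 179, 115]), (209, [181, 157, 102]), (212, [191, 184, 170]), (215, [194, 188, 171]), (218, [192, 186, 171]), (221, [196, 190, 175]), (224, [200, 194, 178]), (227, [197, 192, 177]), (230, [193, 188, 174]), (233, [194, 188, 173]), (236, [84, 82, 75]), (239, [131, 108, 66]), (242, [134, 107, 62]), (245, [132, 108, 64])]
20 [(206, [203, 177, 114]), (209, [208, 182, 117]), (212, [159, 154, 141]), (215, [174, 168, 154]), (218, [191, 184, 170]), (221, [194, 188, 172]), (224, [198, 190, 177]), (227, [197, 190, 176]), (230, [192, 185, 171]), (233, [199, 191, 177]), (236, [123, 115, 105]), (239, [175, 147, 87]), (242, [133, 110, 67]), (245, [133, 107, 67])]
40 [(206, [191, 161, 100]), (209, [189, 160, 101]), (212, [151, 137, 116]), (215, [171, 165, 150]), (218, [171, 165, 151]), (221, [170, 165, 150]), (224, [174, 168, 153]), (227, [177, 170, 157]), (230, [172, 166, 152]), (233, [176, 170, 155]), (236, [145, 139, 125]), (239, [159, 133, 83]), (242, [105, 88, 58]), (245, [104, 85, 54])]
55 [(206, [190, 161, 100]), (209, [190, 161, 103]), (212, [168, 140, 87]), (215, [165, 158, 144
[... 593 characters left out ...]
217, [202, 177, 113]), (220, [207, 181, 116]), (223, [164, 158, 141]), (226, [81, 68, 47]), (229, [82, 68, 50]), (232, [77, 66, 44]), (235, [78, 67, 43]), (238, [78, 67, 43]), (241, [172, 162, 148]), (244, [111, 88, 50]), (247, [138, 113, 69]), (250, [136, 112, 68]), (253, [136, 114, 68])]
250 [(214, [164, 125, 43]), (217, [164, 125, 46]), (220, [164, 126, 48]), (223, [150, 113, 38]), (226, [182, 174, 159]), (229, [179, 173, 157]), (232, [180, 173, 158]), (235, [178, 170, 154]), (238, [181, 174, 158]), (241, [178, 171, 157]), (244, [132, 125, 109]), (247, [107, 81, 34]), (250, [102, 76, 33]), (253, [99, 77, 41])]
lh [0.52156766 0.14109779 0.106     ]
sh tip [0.5364419  0.06458706 0.092     ]
```

```bash
python3 - <<'E'
from h import *
import pickle
c=pickle.load(open("wrist3.pkl","rb"));g=c["img"].astype(int)
def edge(rows,lo,hi,side):
    P=[]
    for y in rows:
        r=g[y,lo:hi].astype(float); wood=(r[:,0]-r[:,2])  # saturated wood/brass vs grey/black bar
        m=wood<38; xs=np.where(m)[0]+lo; P.append(ray(c,(xs[0]-.5 if side<0 else xs[-1]+.5,y),.092)[:2])
    P=np.array(P);d=np.linalg.svd(P-P.mean(0))[2][0];d*=np.sign(d[1]);return np.degrees(np.arctan2(d[1],d[0])).round(2),P.mean(0).round(4)
print("long",edge(range(2,58,2),204,234,-1),"short",edge(range(200,244,2),212,240,-1))
print("long R",edge(range(2,58,2),212,242,1))
# header pipe left edge direction not used; board yaw from hubs
E
```

```text
long (np.float64(101.78), array([0.504, 0.175])) short (np.float64(103.18), array([0.5306, 0.041 ]))
long R (np.float64(102.43), array([0.5216, 0.1787]))
```

Long lever measures 102°, against 102.2° for the board's left direction, so it is shut. The short lever is at 103° and untouched. Next I'll go down behind the short lever.

Call:
{"name": "carry_out", "arguments": {"series": [1,0,0,0,0,0,1,0,0,0,0,0,1,0,0,0,0,0,1,0,0,0,0,0,1,0,0,0,0,0,1,0,0,0,0,0,1,0,0,0,0,0,1,0,0,0,0,0,1,0,0,0,0,0,0.9,0,0,0,0,0]}}

```text
time_s: 12.3
tool_pos: [0.5781, 0.0566, 0.0914]
tool_rot: [[-0.0, -0.212, 0.977], [-0.0, 0.977, 0.212], [-1.0, 0.0, -0.0]]
force: [0.1, 0.1, -0.0]
gripper_width: -0.003
```

Call:
{"name": "carry_out", "arguments": {"series": [0,0,-0.3,0,0,0,0,0,-0.3,0,0,0,0,0,-0.3,0,0,0,0,0,-0.3,0,0,0,0,0,-0.3,0,0,0,0,0,-0.2,0,0,0,0,0,-0.2,0,0,0,0,0,-0.2,0,0,0,0,0,-0.2,0,0,0,0,0,-0.1,0,0,0]}}

```text
time_s: 13.3
tool_pos: [0.5549, 0.0518, 0.0925]
tool_rot: [[0.001, -0.212, 0.977], [0.001, 0.977, 0.212], [-1.0, 0.0, 0.001]]
force: [3.4, 3.2, -0.3]
gripper_width: -0.002
```

Call:
{"name": "carry_out", "arguments": {"series": [0,0.05,-0.22,-2,0,0,0,0.05,-0.22,-2,0,0,0,0.1,-0.44,-4,0,0,0,0.1,-0.44,-4,0,0,0,0.1,-0.44,-4,0,0,0,0.1,-0.44,-4,0,0,0,0.1,-0.44,-4,0,0,0,0.1,-0.44,-4,0,0,0,0.1,-0.44,-4,0,0,0,0.1,-0.44,-4,0,0]}}

```text
time_s: 14.3
tool_pos: [0.5162, 0.0412, 0.0925]
tool_rot: [[0.0, -0.748, 0.664], [0.001, 0.664, 0.748], [-1.0, 0.0, 0.001]]
force: [1.8, 4.2, 0.9]
gripper_width: 0.001
```

Call:
{"name": "carry_out", "arguments": {"series": [0,0.1,-0.44,-4,0,0,0,0.1,-0.44,-4,0,0,0,0.1,-0.44,-4,0,0,0,0.1,-0.44,-4,0,0,0,0.1,-0.44,-4,0,0,0,0.1,-0.44,-4,0,0,0,0.1,-0.44,-4,0,0,0,0.1,-0.44,-4,0,0,0,0.1,-0.44,-4,0,0,0,0.1,-0.44,-4,0,0]}}

```text
time_s: 15.3
tool_pos: [0.4894, 0.0057, 0.0923]
tool_rot: [[-0.001, -1.0, 0.028], [0.001, 0.028, 1.0], [-1.0, 0.001, 0.001]]
force: [-2.6, 5.3, 2.7]
gripper_width: -0.004
```

Call:
{"name": "carry_out", "arguments": {"series": [0,0.05,-0.22,-2,0,0,0,0.05,-0.22,-2,0,0,0,0.05,-0.22,-2,0,0,0,0.03,-0.11,-1,0,0,0,0.03,-0.11,-1,0,0,0,0.03,-0.11,-1,0,0,0,0.03,-0.11,-1,0,0,0,0,0,0,0,0,0,0,0,0,0,0,0,0,0,0,0,0]}}

```text
time_s: 16.3
tool_pos: [0.4871, -0.005, 0.0922]
tool_rot: [[-0.001, -0.99, -0.144], [0.002, -0.144, 0.99], [-1.0, 0.001, 0.002]]
force: [-5.1, 8.6, 2.9]
gripper_width: 0.001
```

```bash
python3 - <<'E'
from h import *
s=ctrl.state();R=s["tool_rot"];d=s["tool_pos"]-np.array([.5503,-.0138,0])
print(np.degrees(np.arctan2(R[1,1],R[0,1])),(R.T@np.r_[d[:2],0]).round(4),s["force"].round(1))
E
```

```text
-171.7376163050001 [0.0001 0.0613 0.0178] [-5.1  8.6  2.9]
```

Call:
{"name": "carry_out", "arguments": {"series": [0,0.03,-0.11,-1,0,0,0,0,0,0,0,0,0,0.03,-0.11,-1,0,0,0,0,0,0,0,0,0,0,0,0,0,0,0,0,0,0,0,0,0,0,0,0,0,0,0,0,0,0,0,0,0,0,0,0,0,0,0,0,0,0,0,0]}}

```text
time_s: 17.3
tool_pos: [0.4867, -0.0059, 0.0922]
tool_rot: [[-0.002, -0.984, -0.179], [0.005, -0.179, 0.984], [-1.0, 0.001, 0.005]]
force: [-6.7, 22.8, 5.0]
gripper_width: -0.003
```

The force rose to 23 N, so the lever is at its stop. I'll back off now and move clear.

Call:
{"name": "carry_out", "arguments": {"series": [0,0,0.3,0,0,0,0,0,0.7,0,0,0,0,0,1,0,0,0,0,0,1,0,0,0,-2.5,0,0,0,0,0,-2.5,0,0,0,0,0,-2.5,0,0,0,0,0,-2.5,0,0,0,0,0,-2.5,0,0,0,0,0,-2.5,0,0,0,0,0]}}

```text
time_s: 18.3
tool_pos: [0.4818, 0.0221, 0.2434]
tool_rot: [[0.0, -0.984, -0.178], [-0.0, -0.178, 0.984], [-1.0, -0.0, -0.0]]
force: [-0.5, 0.0, 0.9]
gripper_width: -0.001
```

Call:
{"name": "carry_out", "arguments": {"series": [0,0,3.5,0,0,0,0,0,3.5,0,0,0,0,0,3.5,0,0,0,0,0,3.5,0,0,0,0,0,3.5,0,0,0,0,0,3.5,0,0,0,0,0,3.5,0,0,0,0,0,3.5,0,0,0,0,0,3.5,0,0,0,0,0,3.5,0,0,0]}}

```text
time_s: 19.3
tool_pos: [0.4187, 0.3678, 0.2423]
tool_rot: [[0.0, -0.984, -0.178], [-0.0, -0.178, 0.984], [-1.0, -0.0, -0.0]]
force: [0.1, -0.2, 0.7]
gripper_width: 0.0
```

Call:
{"name": "carry_out", "arguments": {"series": [0,0,2.5,0,0,0,0,0,2.5,0,0,0,0,0,2.5,0,0,0,0,0,2.5,0,0,0,0,0,2.5,0,0,0,0,0,2.5,0,0,0,0,0,0,0,0,0,0,0,0,0,0,0,0,0,0,0,0,0,0,0,0,0,0,0]}}

```text
time_s: 20.3
tool_pos: [0.3932, 0.513, 0.2425]
tool_rot: [[0.0, -0.984, -0.177], [0.0, -0.177, 0.984], [-1.0, -0.0, 0.0]]
force: [0.1, -0.3, -0.8]
gripper_width: 0.001
```

```bash
python3 - <<'E'
from h import *
import pickle
c=shot("top","pics/t4.png");pickle.dump(c,open("top4.pkl","wb"))
i=cv2.imread("pics/t4.png")[145:305,165:385]
cv2.imwrite("pics/t4c.png",cv2.resize(i,None,fx=3.6,fy=3.6,interpolation=cv2.INTER_CUBIC))
E
```

```text
(no output)
```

View pics/t4c.png

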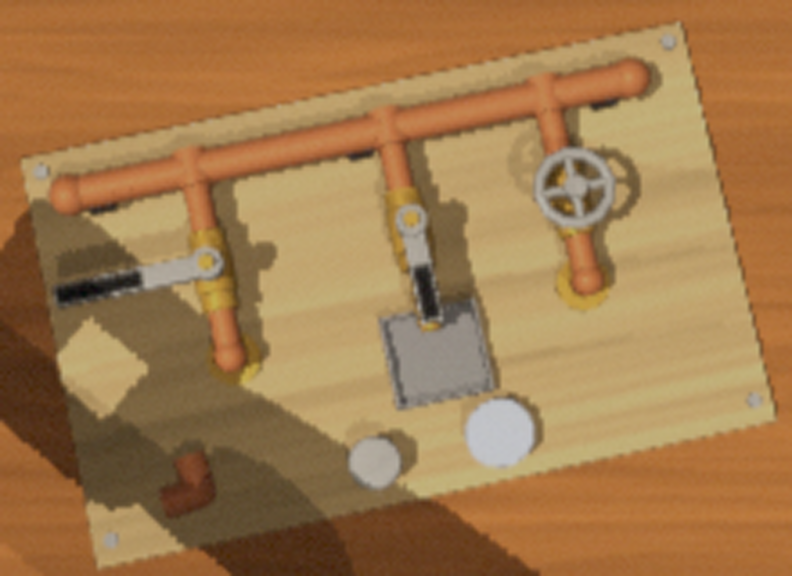

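View pics/t4.png

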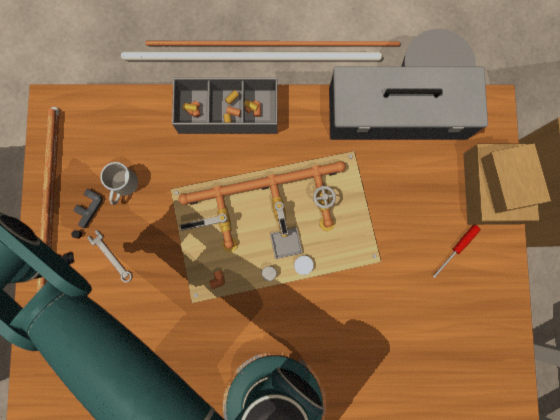

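The long lever lies across its branch, from (206,262) to (57,295). The short lever is in line with its branch, from (411,218) to (431,322). The wheel and loose things are where they were. One quick angle check, then I'll hand in.

```bash
python3 - <<'E'
from h import *
import pickle
c=pickle.load(open("top4.pkl","rb"));ok=1
for n,h,t,base in(("long",(206,262),(57,295),102.2),("short",(411,218),(431,322),192.2)):
    f=lambda p,z:ray(c,(165+(p[0]+.5)/3.6-.5,145+(p[1]+.5)/3.6-.5),z)
    d=f(t,.092)-f(h,.106);e=(np.degrees(np.arctan2(d[1],d[0]))%360)-base
    print(n,np.linalg.norm(d[:2]).round(3),"error deg",e.round(1));ok&=abs(e)<5.5
if ok: print(ctrl.close_job())
E
```

```text
long 0.118 error deg -0.6
short 0.08 error deg -1.2
the job is handed in; nothing more can be done
None
```

I pushed the long lever round to shut first, checked it, then pushed the short lever round to open. I then moved the arm clear and handed the job in at about 20 s of the 51 s allowed.

- **Order:** before I touched the short lever, the wrist camera put the long lever at about 102°, against 102.2° for shut. The short lever was still shut, at about 103°.
- **Final angles:** the last top view puts the long lever 0.6° from shut and the short lever 1.2° from open. The limit is 6.9° for each.
- **Forces:** pushing forces read mostly 4–10 N. The short lever met its stop at about 23 N, under the 40 N limit, and I backed off straight away. That was firmer than I wanted for a push that should not lean on the stop.
- **Everything else:** by eye, the handwheel and loose things look unmoved between the first and last top views. I did not measure their positions. The wrist force was near zero at the end, so the arm was touching nothing.

No check failed. The camera measurements agreed to within about 2 mm, except for a 5 mm difference between two views of the long lever's hub.

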